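# Unlock, tip out and lock open a counter stock bin

### The job

The tilt-out stock bin on the kiosk counter is locked shut by the hinged U-shaped metal lever on its side. Flick the lever up to release the bin, tip the bin forward until it is fully open, and push the lever fully down again so that it locks the bin open. Leave the jars and other things standing around it where they are.

Things in the scene. Friction and masses are not known exactly. Their poses are not given: they have to be found in the camera images.
- unit: Fixed plywood housing, 165 (x) by 168 mm (y), 100 mm high, open on top, that carries the bin and, on its -y side, the lever. Origin: on the counter under the closed bin's middle. Its front faces its own -x; z up. Positions given below are mm in this frame. Lever posts, 140 high, stand at x = -88, -28 and 47 (8 thick), y = -147 to -123.
- bin (a joint): Tilt of the bin about its bottom front edge (axis along the unit's y), rad: 0 closed, grows as its top tips forward (to the unit's -x), 0.64 fully open at its stop. Left alone it swings shut below about 0.3, tips open beyond about 0.5 and stays in between; about 2 N at the rim opens it. With the lever down it can move only about 0.07 from closed, or from fully open.
- bin_pivot (a point): Point on the bin's tilt axis, mid width, at x = -68, y = 0, z = 22 (does not move).
- bin_rim (a point): Middle of the inner upper edge of the bin's front panel, moves with the bin; closed: x = -64, y = 0, z = 188. Panel 8 thick, 148 wide, rising straight from the pivot, with a 28 mm lip jutting forward at its top. Behind it the bin is open from above, 117 free in x, 136 in y, above tins that reach z = 86: fingers can go down behind the panel and pull it to -x.
- bin_pin (a point): Outer end of a 12 mm steel pin on the bin's -y side; closed: x = -28, y = -112, z = 127; it moves 70 mm to -x as the bin opens. The lever's tongue stands in its way when the lever is down.
- lever (a joint): Angle of the lever, rad: 0 fully down (locks; it slopes 45 degrees down and outward to the unit's -y), grows as it swings up and outward, 1.3 fully up (released; 29 degrees above level, still pointing to -y). Over-centre weight: it falls down by itself below about 0.4 and up above about 0.6; about 1 N at its bar moves it. With the bin half open it cannot go down.
- lever_axle (a point): Middle of the lever's hinge axle (axis along the unit's x), at x = -58, y = -135, z = 130 (does not move). It runs on to x = 97, where, at x = 77, a weight 42 mm across, 34 long stands 60 mm above it, swinging with the lever. On its inner side the lever has a flat tongue, 44 wide and 43 long, level when the lever is down and hanging when it is up.
- lever_bar (a point): Middle of the lever's cross bar, 120 mm from the axle; lever down: x = -58, y = -220, z = 45. The lever is an open U of 12 mm round metal bar: two arms 88 apart (76 free between) and the bar along the unit's x, with a black sleeve 60 long, 18 thick. Fingers can go down through the U between posts and bar and hook the bar outward and up, or press it down from above.
- jar_tall: Bystander, loose, leave where it is: closed glass jar, upright, diameter 72, height 120 (mm). Origin: centre of its underside.
- tin: Bystander, loose, leave where it is: small closed black jar, upright, diameter 60, height 65, close behind the lever (mm). Origin: centre of its underside.
- phone: Bystander, loose, leave where it is: phone lying flat, 78 x 160 x 10, in front of the bin (mm). Origin: centre of its underside.
- canister: Bystander, loose, leave where it is: upright can, diameter 72, height 170 (mm). Origin: centre of its underside.
- tub: Bystander, loose, leave where it is: open white tub, diameter 90, height 45 (mm). Origin: centre of its underside.
- jar_wide: Bystander, loose, leave where it is: closed glass jar, upright, diameter 90, height 90 (mm). Origin: centre of its underside.
- carton: Bystander, loose, leave where it is: cardboard carton, 100 x 70 x 60 (mm). Origin: centre of its underside.

How it is judged:
On the way, in this order (a step that is already met when the one before it is completed fails the run):
1. the lever is flicked up to release (over 1.1 rad) (value of joint lever above 1.1 rad), for 0.2 s.
2. the bin is tipped fully forward (over 0.54 rad) with the lever still up (over 1.0 rad) (value of joint bin above 0.54 rad and value of joint lever above 1 rad), for 0.2 s.
At the end, for the whole second after the job is handed in: The bin stands fully open (tilt over 0.54 rad of 0.64), the lever is fully down (under 0.1 rad) so that its tongue locks the bin open, and both are at rest (value of joint bin above 0.54 rad and value of joint lever below 0.1 rad and velocity of joint bin between -0.1 and 0.1 rad/s and velocity of joint lever between -0.1 and 0.1 rad/s); the robot touches nothing.
It fails at once if a bystander is shifted by more than 30 mm or knocked over (distance of any of jar_tall, tin, phone, canister, tub, jar_wide, carton from where it was at the start of the episode above 0.03 m or angle between any of jar_tall, tin, phone, canister, tub, jar_wide, carton's own z axis and vertical above 0.5 rad).
It also fails if it takes over 54 s, if anything falls off the work surface, if the arm or the gripper's body presses on something with over 40 N, if the wrist force passes 120 N, or if a joint passes its speed limit or range.

### The arm

A 6-joint arm with a two-finger parallel gripper is mounted at the origin on the work surface. World frame = base frame: x ahead of the robot, y to its left, z up, the work surface at z = 0. Lengths are in m, angles in rad, forces in N, time in s.
With the tool pointing down it reaches from about 0.25 to 0.775 m from the base axis. Payload 4 kg.
Tool frame: the origin (TCP) lies midway between the tips of the shut fingers; the grasp point (between the pads) lies 19 mm behind it (robot.tcp_to_grasp is the distance from the TCP to the grasp point, in m); z points along the fingers, x is the direction in which the jaws open and shut, and the axes are right-handed (so a half turn about z gives the same grasp; the last joint's range is limited). The gripper opens to 94 mm and grips with 3 to 60 N. Pads are 16 mm wide; open, the fingers measure 119 mm over their backs; the gripper's body (75 mm by 177 mm) begins 78 mm behind the grasp point.
Start: joints at [-1.311, 0.087, 1.371, -0, 1.684, -0.103], TCP at [0.195, -0.514, 0.206] pointing down, gripper open.
Joint ranges: [-3.1, 3.1], [-0.76, 2.03], [0.27, 2.55], [-1.08, 4.22], [0.17, 2.65], [-2.57, 2.57]. Speed limits (rad/s): [2.79, 2.79, 3.14, 3.14, 3.14, 3.14].

### API

Orientations are given as [roll, pitch, yaw] about the fixed x, y, z axes, in that order (R = Rz(yaw) Ry(pitch) Rx(roll)).
In Python, from bench import get_obs, vision, robot gives the robot as it stands.
- The arm moves only by the tool servo_tool, never from a script. Its argument "targets" is text: rows parted by semicolons, each of 7 numbers parted by spaces: the opening, from 0 (shut) to 1 (fully open), then the shift along the tool's x, y, z as a fraction of full scale, then the turn, a rotation vector about the tool's x, y, z as a fraction of full scale. A call has 1 to 12 rows; each row is the pose to reach, as a shift and turn from the pose commanded when the call began, along the tool's axes at that moment, turning the shorter way round; what a row does not reach only later rows make up. Full scale, the value 1, is 0.25 m for a shift and pi rad for a turn. A row lasts 1/12 s, in which the tool goes at most 41.7 mm and 7.16 degrees, less where a joint would pass 70% of its speed; a pose out of reach is approached as far as the arm can. A call with a number of a shift or a turn outside -1 to 1 is refused whole. A call with a gripper value outside its range is refused whole. The fingers move at their own pace and stop on an object; the grip force is fixed at half the most. Time passes only in rows, so rows that repeat a pose let the fingers close. It gives the time, the measured TCP pose, the force and the opening at its end, in the units of the state.
- get_obs(): the state, without advancing time (a new reading comes with each control period).
- vision.snapshot(name): name is "scene" or "top" or "wrist"; returns a dict with "image" (420x560x3 uint8, red, green, blue), "mtx" (3x3 intrinsics, pixels), "world_from_camera" (4x4, takes a point from camera to world coordinates); the wrist camera has in their place "T_tool_cam" (4x4, takes a point from camera to tool coordinates, whose origin is the TCP and whose axes are the tool frame's). Camera axes: x right, y down, z forward; pixel columns grow to the right and rows downward; lengths in m; the calibration is good to about 2 mm. The wrist camera is an equidistant fisheye: a pixel r from the principal point sees the ray r / f radians off the axis. A picture is of the moment at which its call begins: read the wrist's pose just before it. There is no depth.
- robot.close_job(): hands the job in, once; it reports no verdict.
The state is a dict: "time": time; "joint_positions": joint angles; "qvel": joint speeds; "joint_torque": joint torques, N m; "tool_pos": TCP position; "ee_rot": TCP orientation; "wrist_force": force on the tool from outside, world axes, zero at the start; "wrist_torque": the same for the moment, N m; "width": finger opening in m.
Only numpy, scipy, OpenCV 4.12 (cv2) and the standard library are available. Lean on these libraries where they do the work, as an engineer would, in place of code of your own. Each camera call takes 0.05 s, during which the arm holds its last target.

## Working session

There is one attempt and no reset: what is moved stays moved. The work goes in short steps, Python scripts to look and compute and a tool call to move; the robot and the scene stay as the last step left them, time stands still between calls to the robot, and variables do not carry over. Pictures are saved under pics/ and viewed, and the job is handed in when it is done.

Besides the shell and the picture viewer there is one more tool, called after "Emit:" by a JSON object that holds its "fn" and its "kwargs". servo_tool: Moves the arm, as the interface text tells. Its arguments: {"type":"object","properties":{"targets":{"type":"string"}},"required":["targets"]}

```bash
mkdir -p pics; ls; python3 - <<'E'
from bench import get_obs, vision, robot
import cv2,numpy as np
o=get_obs();print({k:np.round(v,3).tolist() for k,v in o.items()})
for n in("scene","top"):
    s=vision.snapshot(n);cv2.imwrite(f"pics/{n}0.png",s["image"][:,:,::-1])
    print(n,np.round(s["mtx"],2).tolist(),np.round(s["world_from_camera"],4).tolist())
E
```

```text
pics
{'time': 0.0, 'joint_positions': [-1.311, 0.088, 1.372, -0.0, 1.684, -0.103], 'qvel': [0.0, -0.001, -0.001, -0.001, -0.001, -0.001], 'joint_torque': [0.002, -34.018, -30.243, 0.072, 0.033, -0.0], 'tool_pos': [0.195, -0.514, 0.204], 'ee_rot': [-3.141, 0.002, -1.208], 'wrist_force': [0.045, -0.719, 0.269], 'wrist_torque': [-0.015, -0.046, 0.015], 'width': 0.094}
scene [[509.09, 0.0, 283.33], [0.0, 509.09, 216.43], [0.0, 0.0, 1.0]] [[0.744, 0.3832, -0.5473, 1.3783], [0.6681, -0.4241, 0.6114, -0.9065], [0.0021, -0.8206, -0.5716, 0.9602], [0.0, 0.0, 0.0, 1.0]]
top [[388.88, 0.0, 282.44], [0.0, 388.88, 211.75], [0.0, 0.0, 1.0]] [[0.0074, -0.9948, 0.102, 0.4777], [-0.9998, -0.009, -0.0155, -0.0178], [0.0163, -0.1019, -0.9947, 1.0443], [0.0, 0.0, 0.0, 1.0]]
```

View pics/scene0.png

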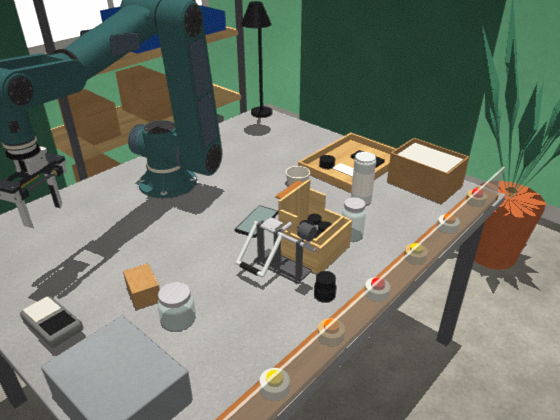

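View pics/top0.png

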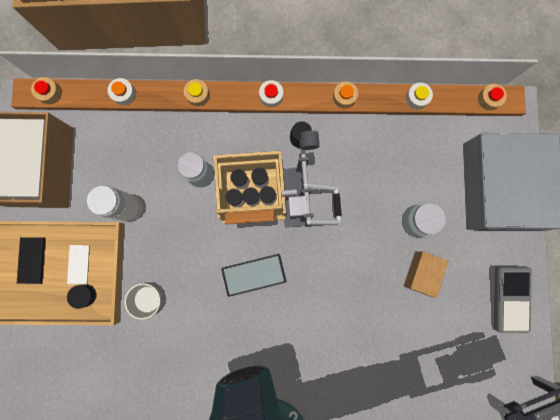

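The top view shows the unit around px (250,188), front toward the robot. The lever is on the right, with its bar around (338,205). I'll zoom in to pick points.

```bash
python3 - <<'E'
import cv2
a=cv2.imread("pics/top0.png")[110:310,170:370];cv2.imwrite("pics/top0z.png",cv2.resize(a,(600,600),interpolation=cv2.INTER_CUBIC))
a=cv2.imread("pics/scene0.png")[170:310,220:400];cv2.imwrite("pics/scene0z.png",cv2.resize(a,(720,560),interpolation=cv2.INTER_CUBIC))
E
```

```text
(no output)
```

View pics/top0z.png

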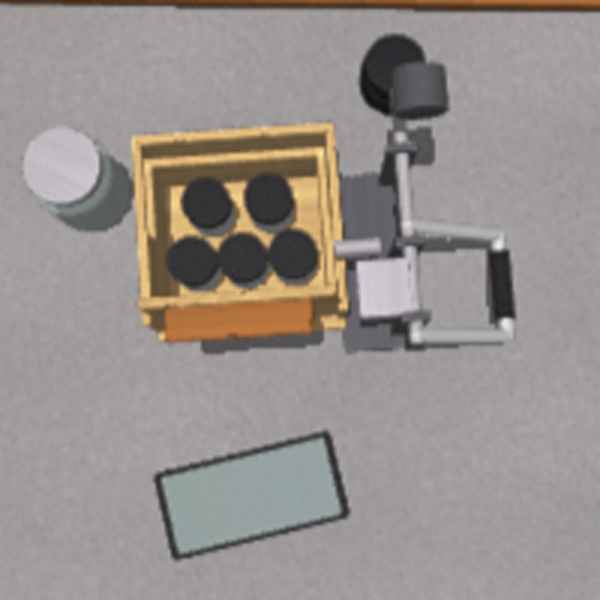

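View pics/scene0z.png

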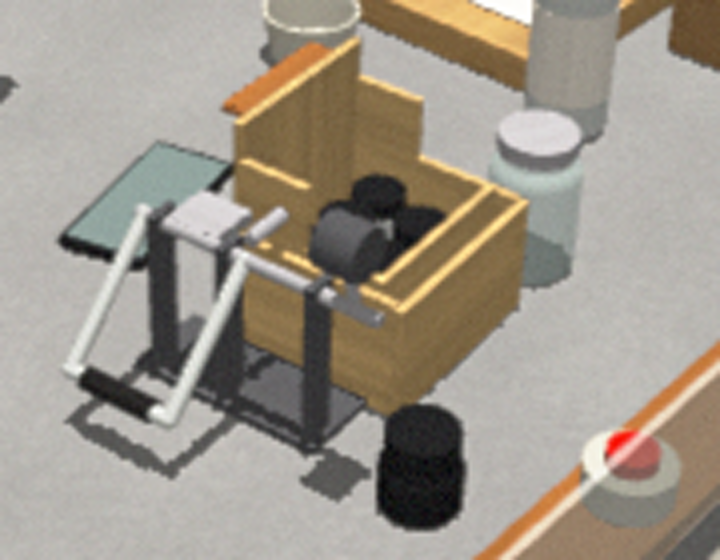

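```bash
cat > h.py <<'E'
import numpy as np,cv2
from bench import get_obs, vision, robot
from scipy.spatial.transform import Rotation as R
CAM={"scene":(np.array([[509.09,0,283.33],[0,509.09,216.43],[0,0,1]]),np.array([[0.744,0.3832,-0.5473,1.3783],[0.6681,-0.4241,0.6114,-0.9065],[0.0021,-0.8206,-0.5716,0.9602],[0,0,0,1]])),
"top":(np.array([[388.88,0,282.44],[0,388.88,211.75],[0,0,1]]),np.array([[0.0074,-0.9948,0.102,0.4777],[-0.9998,-0.009,-0.0155,-0.0178],[0.0163,-0.1019,-0.9947,1.0443],[0,0,0,1]]))}
def proj(n,P):
    K,T=CAM[n];c=(np.atleast_2d(P)-T[:3,3])@T[:3,:3];u=c@K.T;return u[:,:2]/u[:,2:]
def unproj(n,px,z):
    K,T=CAM[n];d=T[:3,:3]@np.linalg.solve(K,[px[0],px[1],1]);return T[:3,3]+d*(z-T[2,3])/d[2]
def u2w(p,P):
    P=np.atleast_2d(P)/1000.;c,s=np.cos(p[2]),np.sin(p[2])
    return np.c_[p[0]+c*P[:,0]-s*P[:,1],p[1]+s*P[:,0]+c*P[:,1],P[:,2]]
E
python3 - <<'E'
from h import *
from scipy.optimize import least_squares
T=[((502,240),(-14,-220,45)),((510,330),(-102,-220,45)),((407,228),(-14,-135,130)),((415,335),(-102,-135,130)),((135,140),(82.5,84,100)),((333,125),(82.5,-84,100)),((140,305),(-68,74,188)),((335,295),(-68,-74,188))]
S=[((72,370),(-102,-220,45)),((168,415),(-14,-220,45)),((148,212),(-102,-135,130)),((240,258),(-14,-135,130)),((400,308),(82.5,-84,100)),((525,203),(82.5,84,100)),((390,415),(82.5,-84,0)),((358,40),(-68,74,188)),((237,122),(-68,-74,188))]
pt=np.array([t[0] for t in T])/3+[170,110];ps=np.array([t[0] for t in S])/4+[220,170]
Ut=[t[1] for t in T];Us=[t[1] for t in S]
f=lambda p:np.r_[(proj("top",u2w(p,Ut))-pt).ravel(),(proj("scene",u2w(p,Us))-ps).ravel()]
r=least_squares(f,[.5,0,0],loss="soft_l1");print(r.x);print(f(r.x).reshape(-1,2).round(1).tolist())
p=r.x;np.save("p.npy",p)
for n,P in dict(pivot=(-68,0,22),rim=(-64,0,188),pin=(-28,-112,127),axle=(-58,-135,130),bar=(-58,-220,45),barup=(-58,-135-120*np.cos(.506),130+120*np.sin(.506)),weight=(77,-135,190)).items(): print(n,u2w(p,P).round(3))
for n,c,z in (("tin",((170+395/3),110+65/3),.065),("jar",(170+62/3,110+165/3),.12),):print(n,unproj("top",c,z).round(3))
E
```

```text
[0.63730119 0.04814007 0.08311387]
[[-1.4, -1.2], [-1.0, 2.4], [0.3, -0.4], [0.7, 0.7], [-1.4, -1.1], [0.4, -0.8], [-1.0, 0.4], [0.9, -1.1], [-1.2, -0.6], [-0.7, 0.9], [-1.5, 0.0], [0.4, -0.0], [-0.0, 0.2], [0.6, -1.8], [0.9, 1.2], [-0.8, -1.4], [-1.0, -0.3]]
pivot [[0.57  0.042 0.022]]
rim [[0.574 0.043 0.188]]
pin [[ 0.619 -0.066  0.127]]
axle [[ 0.591 -0.091  0.13 ]]
bar [[ 0.598 -0.176  0.045]]
barup [[ 0.599 -0.196  0.188]]
weight [[ 0.725 -0.08   0.19 ]]
tin [ 0.787 -0.081  0.065]
jar [0.684 0.19  0.12 ]
```

```bash
cat >> h.py <<'E'
def go(*Us,yaw=None):
    """unit-frame TCP targets (mm) -> tool-axis shift fractions from the present pose"""
    p=np.load("p.npy");o=get_obs();Rt=R.from_euler("xyz",o["ee_rot"])
    print("tcp",np.round(o["tool_pos"],3),"unit",w2u(p,o["tool_pos"]).round(1),"rot",np.round(o["ee_rot"],3),"F",np.round(o["wrist_force"],1))
    want=R.from_euler("xyz",[np.pi,0,p[2] if yaw is None else yaw])
    print("turn",((Rt.inv()*want).as_rotvec()/np.pi).round(4))
    for U in Us:
        print(U,(Rt.inv().apply(u2w(p,U)[0]-o["tool_pos"])/.25).round(3))
def w2u(p,w):
    d=np.asarray(w[:2])-p[:2];c,s=np.cos(p[2]),np.sin(p[2]);return np.array([c*d[0]+s*d[1],-s*d[0]+c*d[1],w[2]])*1000
E
python3 -c "
from h import *
go((-65,-191,260),(-65,-191,200))"
```

```text
tcp [ 0.195 -0.514  0.204] unit [-487.4 -523.2  204.5] rot [-3.141e+00  2.000e-03 -1.208e+00] F [ 0.1 -0.5 -0.4]
turn [-0.0005  0.0005 -0.411 ]
(-65, -191, 260) [-0.811 -1.991 -0.22 ]
(-65, -191, 200) [-0.811 -1.991  0.02 ]
```

Emit:
{"fn": "servo_tool", "kwargs": {"targets": "0 0 0 -0.22 0 0 -0.05; 0 -0.4 -1 -0.22 0 0 -0.411; 0 -0.4 -1 -0.22 0 0 -0.411; 0 -0.4 -1 -0.22 0 0 -0.411; 0 -0.4 -1 -0.22 0 0 -0.411; 0 -0.4 -1 -0.22 0 0 -0.411; 0 -0.4 -1 -0.22 0 0 -0.411; 0 -0.4 -1 -0.22 0 0 -0.411; 0 -0.4 -1 -0.22 0 0 -0.411; 0 -0.4 -1 -0.22 0 0 -0.411; 0 -0.4 -1 -0.22 0 0 -0.411; 0 -0.4 -1 -0.22 0 0 -0.411"}}

```text
time: 1.1
tool_pos: [0.3935, -0.3315, 0.2599]
ee_rot: [-3.141, 0.001, 0.085]
wrist_force: [0.2, -0.2, 1.3]
width: 0.0175
```

```bash
python3 -c "
from h import *
go((-65,-191,260))"
```

```text
tcp [ 0.393 -0.332  0.26 ] unit [-274.5 -358.1  259.9] rot [-3.141e+00  1.000e-03  8.500e-02] F [ 0.2 -0.2  1.3]
turn [-0.0003  0.0002  0.0004]
(-65, -191, 260) [ 0.839 -0.667 -0.001]
```

Emit:
{"fn": "servo_tool", "kwargs": {"targets": "0 0.839 -0.667 0 0 0 0; 0 0.839 -0.667 0 0 0 0; 0 0.839 -0.667 0 0 0 0; 0 0.839 -0.667 0 0 0 0; 0 0.839 -0.667 0 0 0 0; 0 0.839 -0.667 0 0 0 0; 0 0.839 -0.667 0 0 0 0; 0 0.839 -0.667 0 0 0 0; 0 0.839 -0.667 0 0 0 0; 0 0.839 -0.667 0 0 0 0"}}

```text
time: 1.93
tool_pos: [0.588, -0.1491, 0.2602]
ee_rot: [3.141, 0.001, 0.082]
wrist_force: [-0.3, 1.0, 0.0]
width: 0.0006
```

```bash
python3 -c "
from h import *
go((-65,-191,130),(-65,-191,28))
s=vision.snapshot('wrist');cv2.imwrite('pics/w1.png',s['image'][:,:,::-1])
s=vision.snapshot('scene');cv2.imwrite('pics/s1.png',cv2.resize(s['image'][100:310,180:440,::-1],(780,630)[:2])[:600])
s=vision.snapshot('top');cv2.imwrite('pics/t1.png',cv2.resize(s['image'][110:310,170:370,::-1],(600,600)))
"
```

```text
tcp [ 0.588 -0.149  0.26 ] unit [ -65.5 -192.5  260.2] rot [3.141e+00 1.000e-03 8.200e-02] F [-0.3  1.   0. ]
turn [ 0.0001  0.0004 -0.0004]
(-65, -191, 130) [ 0.003 -0.006  0.521]
(-65, -191, 28) [ 0.003 -0.006  0.929]
```

View pics/s1.png

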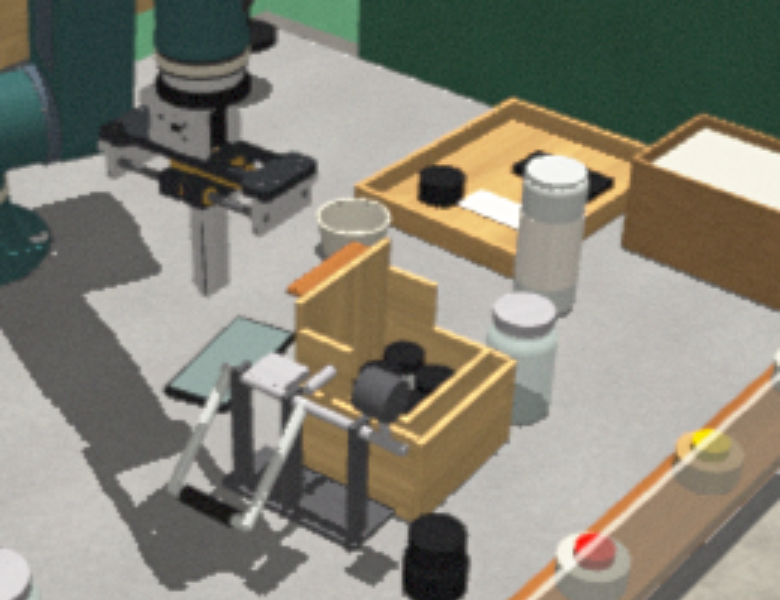

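View pics/w1.png

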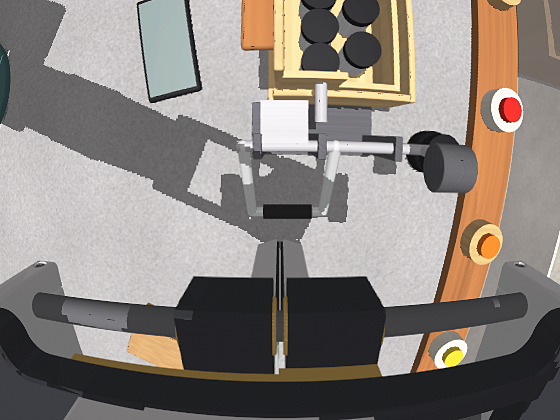

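The scene view shows shut fingers over the lever with the wide body along unit x. Next, a check of where the wrist camera sits for clearance.

```bash
python3 -c "
from h import *
s=vision.snapshot('wrist');print(s['T_tool_cam'].round(3))
"
```

```text
[[ 1.    -0.002 -0.    -0.001]
 [ 0.002  0.97   0.242 -0.07 ]
 [-0.    -0.242  0.97  -0.179]
 [ 0.     0.     0.     1.   ]]
```

View pics/t1.png

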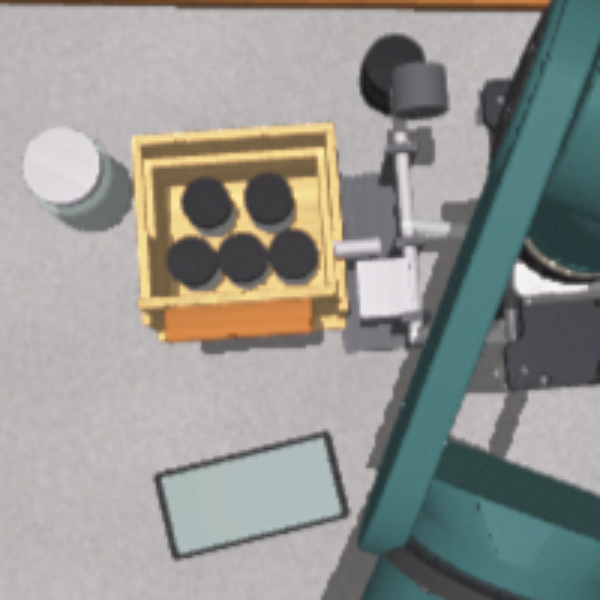

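Emit:
{"fn": "servo_tool", "kwargs": {"targets": "0 0 -0.01 0.15 0 0 0; 0 0 -0.01 0.3 0 0 0; 0 0 -0.01 0.4 0 0 0; 0 0 -0.01 0.5 0 0 0; 0 0 -0.01 0.6 0 0 0; 0 0 -0.01 0.7 0 0 0; 0 0 -0.01 0.8 0 0 0; 0 0 -0.01 0.88 0 0 0; 0 0 -0.01 0.92 0 0 0; 0 0 -0.01 0.92 0 0 0"}}

```text
time: 2.97
tool_pos: [0.586, -0.1459, 0.0276]
ee_rot: [-3.139, 0.005, 0.082]
wrist_force: [-0.6, 0.3, -0.5]
width: 0.0006
```

```bash
python3 -c "
from h import *
import math
L=[(-65,-192,30)]
for a in (0,.15,.3,.45,.6,.75): 
  t=a-math.pi/4; L.append((-65,round(-135-120*math.cos(t)+17),round(130+120*math.sin(t)-16)))
go(*L)
s=vision.snapshot('wrist');cv2.imwrite('pics/w2.png',s['image'][:,:,::-1])
"
```

```text
tcp [ 0.586 -0.146  0.028] unit [ -67.3 -189.1   27.6] rot [-3.139  0.005  0.082] F [-0.6  0.3 -0.5]
turn [-0.0007  0.0017 -0.0004]
(-65, -192, 30) [ 0.009  0.011 -0.01 ]
(-65, -203, 29) [ 0.009  0.055 -0.006]
(-65, -215, 43) [ 0.009  0.103 -0.062]
(-65, -224, 58) [ 0.009  0.139 -0.122]
(-65, -231, 75) [ 0.008  0.167 -0.19 ]
(-65, -236, 92) [ 0.008  0.187 -0.258]
(-65, -238, 110) [ 0.008  0.195 -0.33 ]
```

View pics/w2.png

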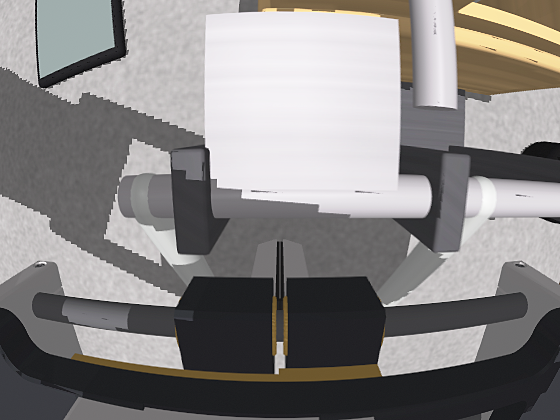

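The fingers stand between the two arms with no contact force. Now I'll hook the bar outward and up.

Emit:
{"fn": "servo_tool", "kwargs": {"targets": "0 0 0.03 0 0 0 0; 0 0 0.055 -0.006 0 0 0; 0 0 0.08 -0.03 0 0 0; 0 0 0.103 -0.062 0 0 0; 0 0 0.125 -0.09 0 0 0; 0 0 0.14 -0.122 0 0 0; 0 0 0.155 -0.155 0 0 0; 0 0 0.167 -0.19 0 0 0; 0 0 0.18 -0.225 0 0 0; 0 0 0.19 -0.26 0 0 0; 0 0 0.198 -0.3 0 0 0; 0 0 0.2 -0.34 0 0 0"}}

```text
time: 4.02
tool_pos: [0.5932, -0.1919, 0.1159]
ee_rot: [-3.134, -0.001, 0.085]
wrist_force: [4.0, 13.4, 0.2]
width: 0.0008
```

```bash
python3 -c "
from h import *
go((-65,-205,110))
s=vision.snapshot('scene');cv2.imwrite('pics/s3.png',cv2.resize(s['image'][100:300,180:440,::-1],(780,600)))
"
```

```text
tcp [ 0.593 -0.192  0.116] unit [ -63.9 -235.6  115.9] rot [-3.134e+00 -1.000e-03  8.500e-02] F [ 4.  13.4  0.2]
turn [-0.0024 -0.0005  0.0007]
(-65, -205, 110) [-0.004 -0.122  0.025]
```

View pics/s3.png

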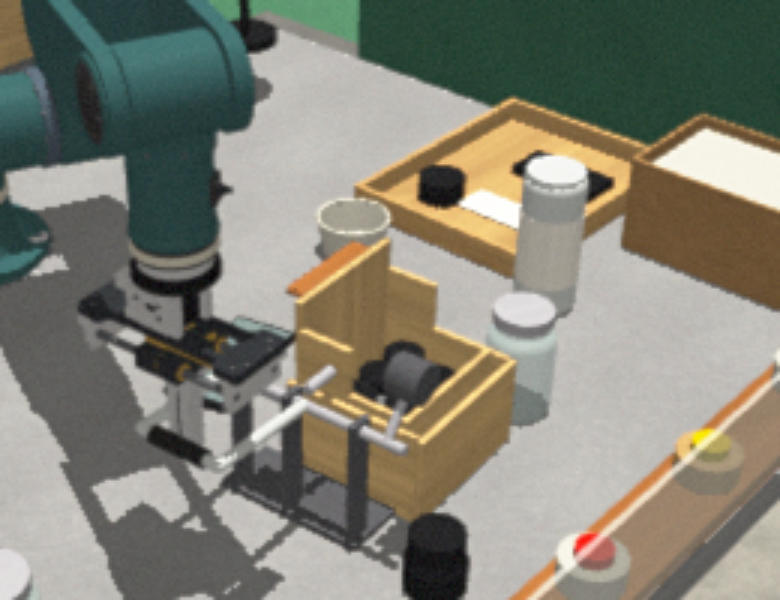

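The lever stands near level and is held by the fingers (13 N). I'll retreat inward so it can rise, then withdraw straight up.

Emit:
{"fn": "servo_tool", "kwargs": {"targets": "0 0 -0.05 -0.03 0 0 0; 0 0 -0.1 -0.06 0 0 0; 0 0 -0.12 -0.1 0 0 0; 0 0 -0.12 -0.1 0 0 0; 0 0 -0.12 -0.1 0 0 0; 0 0 -0.12 -0.1 0 0 0; 0 0 -0.12 -0.1 0 0 0; 0 0 -0.12 -0.1 0 0 0"}}

```text
time: 4.73
tool_pos: [0.5897, -0.1663, 0.1398]
ee_rot: [-3.141, 0.001, 0.083]
wrist_force: [0.2, 0.8, -0.3]
width: 0.0005
```

```bash
python3 -c "
from h import *
go((-65,-205,280))
s=vision.snapshot('scene');cv2.imwrite('pics/s4.png',cv2.resize(s['image'][100:300,180:440,::-1],(780,600)))
"
```

```text
tcp [ 0.59  -0.166  0.14 ] unit [ -65.3 -209.7  139.8] rot [-3.141e+00  1.000e-03  8.300e-02] F [ 0.2  0.8 -0.3]
turn [-0.      0.0004 -0.0002]
(-65, -205, 280) [ 0.    -0.019 -0.561]
```

View pics/s4.png

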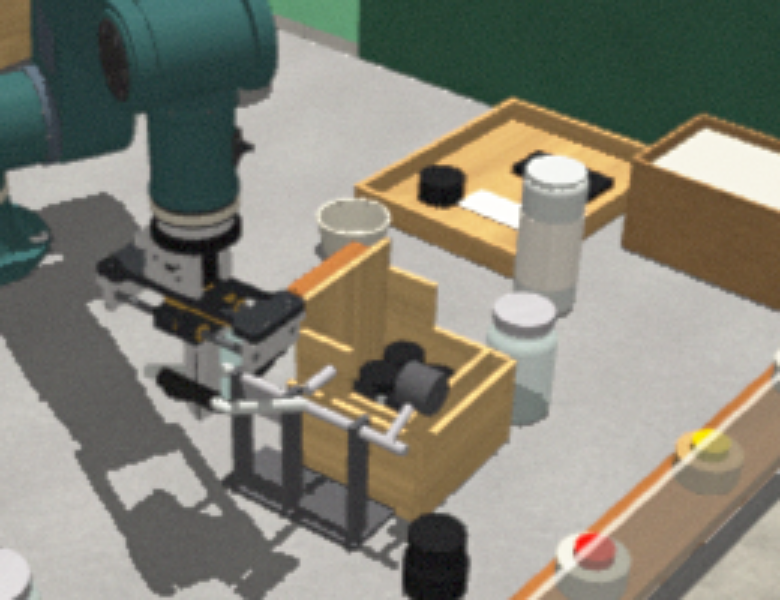

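The lever bar now points up and contact is gone. Next I'll withdraw and move over the bin.

Emit:
{"fn": "servo_tool", "kwargs": {"targets": "0 0 -0.02 -0.15 0 0 0; 0 0 -0.02 -0.3 0 0 0; 0 0 -0.02 -0.45 0 0 0; 0 0 -0.02 -0.58 0 0 0; 0 0 -0.02 -0.58 0 0 0; 0 0.1 -0.2 -0.58 0 0 0; 0 0.1 -0.35 -0.58 0 0 0; 0 0.1 -0.5 -0.58 0 0 0; 0 0.1 -0.65 -0.58 0 0 0; 0 0.1 -0.8 -0.58 0 0 0; 0 0.12 -0.84 -0.58 0 0 0; 0 0.12 -0.84 -0.58 0 0 0"}}

```text
time: 5.78
tool_pos: [0.6025, 0.0486, 0.2847]
ee_rot: [-3.141, 0.001, 0.088]
wrist_force: [-0.3, 0.0, -1.1]
width: 0.0006
```

```bash
python3 -c "
from h import *
go((-38,0,145))
s=vision.snapshot('wrist');cv2.imwrite('pics/w5.png',s['image'][:,:,::-1])
s=vision.snapshot('scene');cv2.imwrite('pics/s5.png',cv2.resize(s['image'][100:300,180:440,::-1],(780,600)))
"
```

```text
tcp [0.603 0.049 0.285] unit [-34.6   3.4 284.7] rot [-3.141e+00  1.000e-03  8.800e-02] F [-0.3  0.  -1.1]
turn [-0.0001  0.0002  0.0014]
(-38, 0, 145) [-0.013  0.014  0.559]
```

View pics/s5.png

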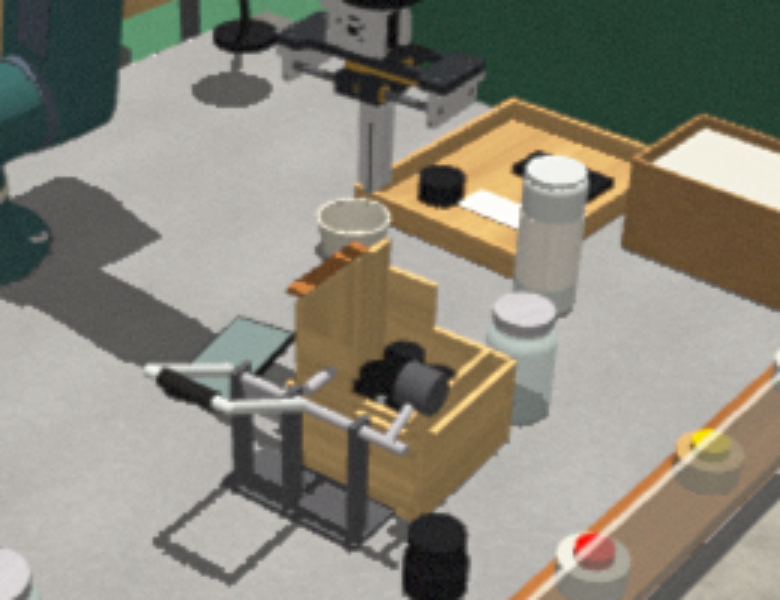

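View pics/w5.png

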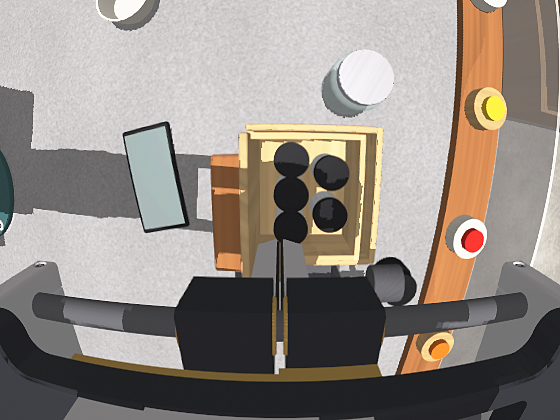

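The lever is clearly up, and the fingers are over the bin opening just behind the panel. Descending now.

Emit:
{"fn": "servo_tool", "kwargs": {"targets": "0 0 0.01 0.12 0 0 0; 0 0 0.01 0.24 0 0 0; 0 0 0.01 0.36 0 0 0; 0 0 0.01 0.46 0 0 0; 0 0 0.01 0.54 0 0 0; 0 0 0.01 0.58 0 0 0; 0 0 0.01 0.58 0 0 0; 0 0 0.01 0.58 0 0 0"}}

```text
time: 6.55
tool_pos: [0.6029, 0.042, 0.1405]
ee_rot: [3.141, 0.0, 0.081]
wrist_force: [0.6, -0.1, -0.2]
width: 0.0003
```

```bash
python3 -c "
from h import *
go((-51,0,140),(-130,0,140))
"
```

```text
tcp [0.603 0.042 0.141] unit [-34.8  -3.3 140.5] rot [3.141 0.    0.081] F [ 0.6 -0.1 -0.2]
turn [ 0.0001  0.0001 -0.0006]
(-51, 0, 140) [-0.065 -0.013  0.002]
(-130, 0, 140) [-0.381 -0.012  0.002]
```

Emit:
{"fn": "servo_tool", "kwargs": {"targets": "0 -0.04 0 0 0 0 0; 0 -0.07 0 0 0 0 0; 0 -0.1 0 0 0 0 0; 0 -0.13 0 0 0 0 0; 0 -0.16 0 0 0 0 0; 0 -0.19 0 0 0 0 0; 0 -0.22 0 0 0 0 0; 0 -0.25 0 0 0 0 0; 0 -0.28 0 0 0 0 0; 0 -0.31 0 0 0 0 0; 0 -0.34 0 0 0 0 0; 0 -0.36 0 0 0 0 0"}}

```text
time: 7.55
tool_pos: [0.5117, 0.036, 0.1404]
ee_rot: [-3.142, 0.001, 0.083]
wrist_force: [0.8, -0.2, 0.7]
width: 0.0004
```

```bash
python3 -c "
from h import *
go((-135,0,140),(-115,-3,140))
s=vision.snapshot('scene');cv2.imwrite('pics/s6.png',cv2.resize(s['image'][100:300,180:440,::-1],(780,600)))
"
```

```text
tcp [0.512 0.036 0.14 ] unit [-126.2   -1.7  140.4] rot [-3.142e+00  1.000e-03  8.300e-02] F [ 0.8 -0.2  0.7]
turn [-0.      0.0003  0.0001]
(-135, 0, 140) [-0.035 -0.007  0.002]
(-115, -3, 140) [0.045 0.005 0.002]
```

View pics/s6.png

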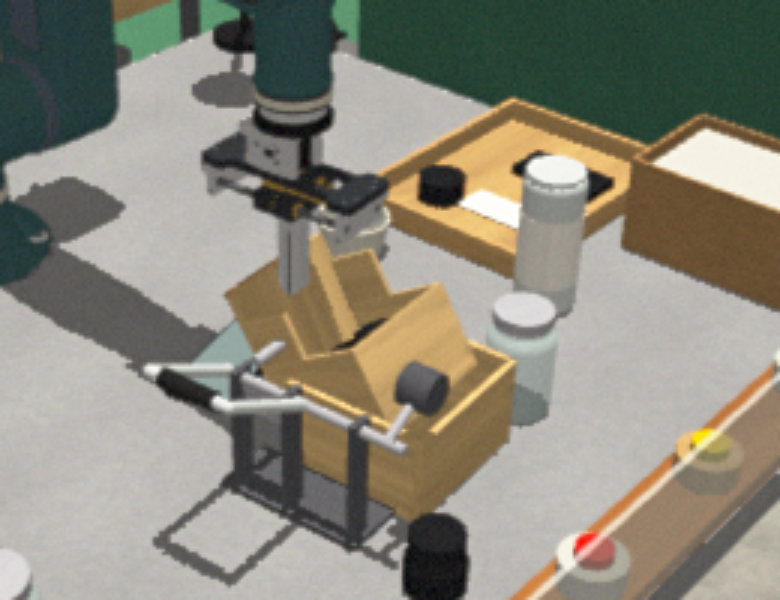

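The bin has tipped forward. I'll nudge it to its stop and check.

Emit:
{"fn": "servo_tool", "kwargs": {"targets": "0 -0.02 0 0 0 0 0; 0 -0.035 0 0 0 0 0; 0 -0.045 0 0 0 0 0; 0 -0.045 0 0 0 0 0; 0 -0.045 0 0 0 0 0; 0 -0.045 0 0 0 0 0"}}

```text
time: 8.1
tool_pos: [0.502, 0.035, 0.1405]
ee_rot: [3.141, -0.0, 0.083]
wrist_force: [0.4, 0.5, 0.0]
width: 0.0005
```

```bash
python3 -c "
from h import *
go((-110,-3,140))
s=vision.snapshot('scene');im=s['image'][:,:,::-1].copy();cv2.imwrite('pics/s7.png',cv2.resize(im[170:270,230:350],(720,600),interpolation=cv2.INTER_CUBIC))
p=np.load('p.npy')
# predicted panel top -y corner (inner edge) for tilts, zoom px
for t in (.5,.54,.6,.64):
  dx,dz=4,166;x=-68+dx*np.cos(t)-dz*np.sin(t);z=22+dx*np.sin(t)+dz*np.cos(t)
  print(t,[((proj('scene',u2w(p,(x,y,z)))[0]-[230,170])*6).round() for y in (-74,74)])
"
```

```text
tcp [0.502 0.035 0.14 ] unit [-136.    -1.9  140.5] rot [ 3.141 -0.     0.083] F [0.4 0.5 0. ]
turn [ 0. -0.  0.]
(-110, -3, 140) [0.104 0.004 0.002]
0.5 [array([164., 161.]), array([349.,  37.])]
0.54 [array([155., 163.]), array([340.,  38.])]
0.6 [array([142., 166.]), array([326.,  42.])]
0.64 [array([133., 169.]), array([318.,  45.])]
```

View pics/s7.png

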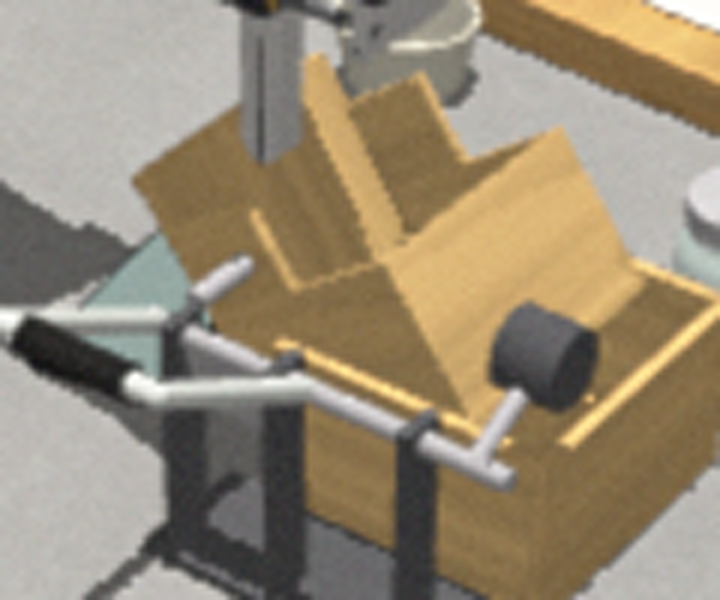

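The panel corners at about (137,175) and (318,52) match the 0.64 prediction, so the bin is fully open. I'll retreat and move over the raised bar.

Emit:
{"fn": "servo_tool", "kwargs": {"targets": "0 0.06 0 0 0 0 0; 0 0.08 0 -0.1 0 0 0; 0 0.08 0 -0.25 0 0 0; 0 0.08 0 -0.4 0 0 0; 0 0.08 0 -0.55 0 0 0; 0 0.08 0 -0.6 0 0 0; 0 0.08 0 -0.6 0 0 0; 0 0.15 0.15 -0.6 0 0 0; 0 0.22 0.3 -0.6 0 0 0; 0 0.28 0.5 -0.6 0 0 0; 0 0.28 0.7 -0.6 0 0 0; 0 0.28 0.9 -0.6 0 0 0"}}

```text
time: 9.15
tool_pos: [0.5878, -0.1581, 0.2872]
ee_rot: [-3.14, 0.004, 0.084]
wrist_force: [-0.1, -0.5, -0.4]
width: 0.0003
```

```bash
python3 -c "
from h import *
go((-60,-244,230),(-60,-244,197))
s=vision.snapshot('scene');cv2.imwrite('pics/s8.png',cv2.resize(s['image'][100:300,180:440,::-1],(780,600)))
"
```

```text
tcp [ 0.588 -0.158  0.287] unit [ -66.5 -201.4  287.2] rot [-3.14   0.004  0.084] F [-0.1 -0.5 -0.4]
turn [-0.0006  0.0013  0.0003]
(-60, -244, 230) [0.027 0.171 0.228]
(-60, -244, 197) [0.027 0.171 0.36 ]
```

View pics/s8.png

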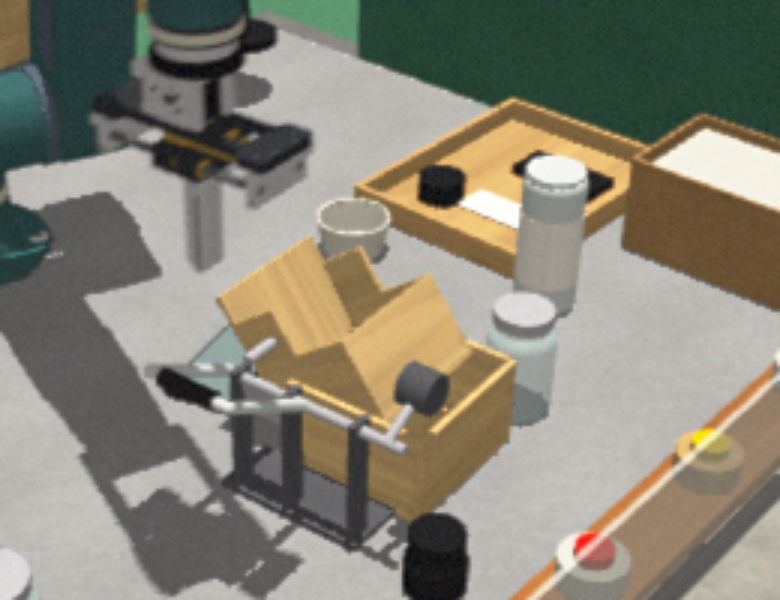

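Emit:
{"fn": "servo_tool", "kwargs": {"targets": "0 0 0.1 0 0 0 0; 0 0 0.1 0 0 0 0; 0 0 0.1 0 0 0 0; 0 0 0.1 0 0 0 0"}}

```text
time: 9.53
tool_pos: [0.5894, -0.1808, 0.289]
ee_rot: [-3.14, 0.002, 0.084]
wrist_force: [0.1, -0.4, -0.7]
width: 0.0003
```

```bash
python3 -c "
from h import *
import math
L=[(-60,-244,225)]
for a in (1.3,1.1,.9,.7,.5,.3,.15,0): 
  t=a-math.pi/4; L.append((-60,round(-135-120*math.cos(t)),round(130+120*math.sin(t)+8)))
go(*L)
"
```

```text
tcp [ 0.589 -0.181  0.289] unit [ -66.7 -224.2  289. ] rot [-3.14e+00  2.00e-03  8.40e-02] F [ 0.1 -0.4 -0.7]
turn [-0.0005  0.0007  0.0001]
(-60, -244, 225) [0.027 0.08  0.256]
(-60, -239, 197) [0.028 0.06  0.368]
(-60, -249, 175) [0.028 0.1   0.456]
(-60, -254, 152) [0.028 0.12  0.548]
(-60, -255, 128) [0.028 0.124 0.644]
(-60, -250, 104) [0.028 0.104 0.74 ]
(-60, -241, 82) [0.029 0.069 0.828]
(-60, -232, 67) [0.029 0.033 0.888]
(-60, -220, 53) [ 0.029 -0.015  0.944]
```

Emit:
{"fn": "servo_tool", "kwargs": {"targets": "0 0.02 0.06 0.1 0 0 0; 0 0.028 0.07 0.2 0 0 0; 0 0.028 0.07 0.3 0 0 0; 0 0.028 0.07 0.37 0 0 0; 0 0.028 0.085 0.41 0 0 0; 0 0.028 0.1 0.456 0 0 0; 0 0.028 0.11 0.5 0 0 0; 0 0.028 0.12 0.548 0 0 0; 0 0.028 0.124 0.6 0 0 0; 0 0.028 0.124 0.644 0 0 0; 0 0.028 0.115 0.69 0 0 0; 0 0.028 0.104 0.74 0 0 0"}}

```text
time: 10.53
tool_pos: [0.599, -0.2069, 0.1046]
ee_rot: [3.141, -0.001, 0.083]
wrist_force: [0.3, 0.2, 0.1]
width: 0.0006
```

```bash
python3 -c "
from h import *
go((-60,-241,82),(-60,-232,67),(-60,-222,54))
s=vision.snapshot('scene');cv2.imwrite('pics/s9.png',cv2.resize(s['image'][100:300,180:440,::-1],(780,600)))
"
```

```text
tcp [ 0.599 -0.207  0.105] unit [ -59.3 -251.   104.6] rot [ 3.141e+00 -1.000e-03  8.300e-02] F [0.3 0.2 0.1]
turn [ 0.     -0.0002 -0.0001]
(-60, -241, 82) [-0.003 -0.04   0.09 ]
(-60, -232, 67) [-0.003 -0.076  0.15 ]
(-60, -222, 54) [-0.003 -0.116  0.202]
```

View pics/s9.png

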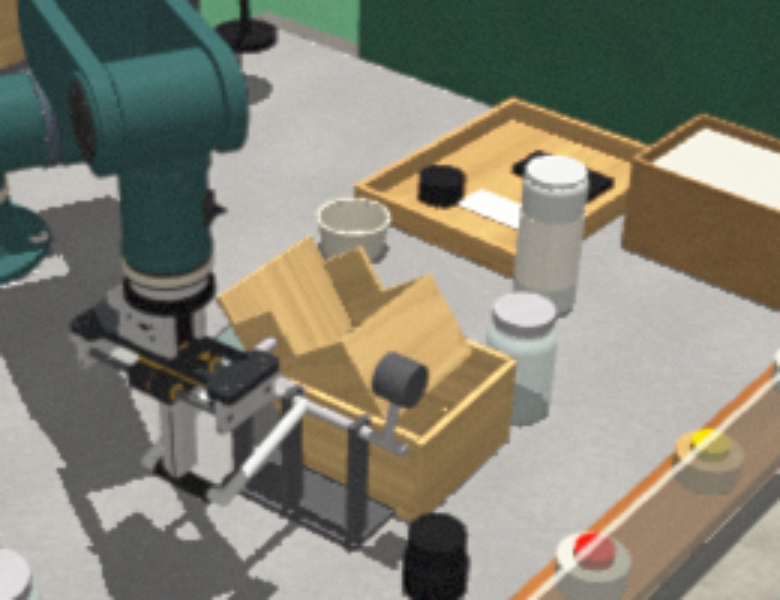

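The bar is following the fingertips down. I'll continue to fully down, with a little extra press.

Emit:
{"fn": "servo_tool", "kwargs": {"targets": "0 0 -0.02 0.045 0 0 0; 0 0 -0.04 0.09 0 0 0; 0 0 -0.06 0.12 0 0 0; 0 0 -0.08 0.15 0 0 0; 0 0 -0.1 0.18 0 0 0; 0 0 -0.115 0.2 0 0 0; 0 0 -0.115 0.2 0 0 0; 0 0 -0.115 0.208 0 0 0; 0 0 -0.115 0.208 0 0 0"}}

```text
time: 11.33
tool_pos: [0.5969, -0.1781, 0.0544]
ee_rot: [-3.142, -0.001, 0.083]
wrist_force: [-1.1, 1.0, 2.1]
width: 0.0002
```

```bash
python3 -c "
from h import *
go((-60,-230,60),(-60,-230,200))
s=vision.snapshot('scene');cv2.imwrite('pics/s10.png',cv2.resize(s['image'][100:300,180:440,::-1],(780,600)))
"
```

```text
tcp [ 0.597 -0.178  0.054] unit [ -59.  -222.1   54.4] rot [-3.142e+00 -1.000e-03  8.300e-02] F [-1.1  1.   2.1]
turn [-0.     -0.0004  0.    ]
(-60, -230, 60) [-0.004  0.032 -0.022]
(-60, -230, 200) [-0.003  0.031 -0.582]
```

View pics/s10.png

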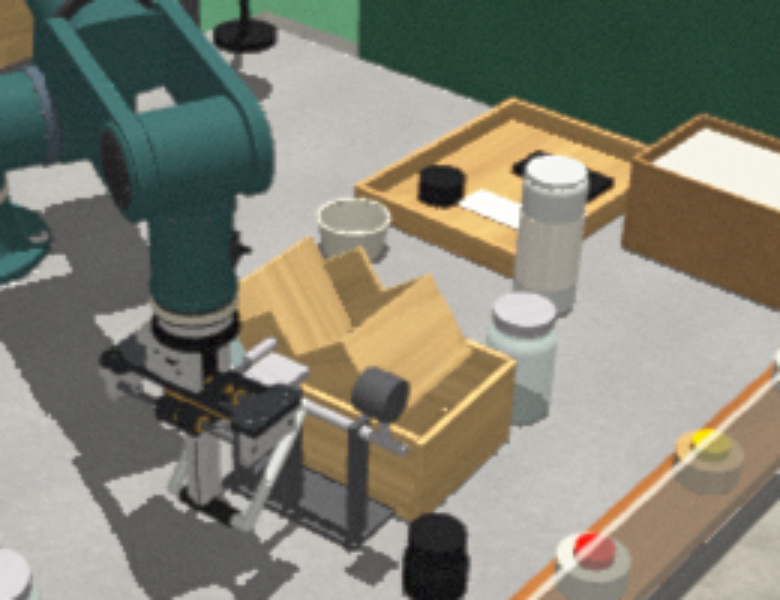

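Lever looks down. A slightly harder press will confirm the stop, then I'll withdraw upward and outward.

Emit:
{"fn": "servo_tool", "kwargs": {"targets": "0 0 0 0.01 0 0 0; 0 0 0 0.02 0 0 0; 0 0 0 0.02 0 0 0; 0 0 0 0.02 0 0 0"}}

```text
time: 11.72
tool_pos: [0.5972, -0.1782, 0.0539]
ee_rot: [3.141, -0.003, 0.083]
wrist_force: [-7.5, 4.4, 17.7]
width: 0.0003
```

Emit:
{"fn": "servo_tool", "kwargs": {"targets": "0 0 0 -0.05 0 0 0; 0 0 0 -0.15 0 0 0; 0 0 0 -0.3 0 0 0; 0 0 0.1 -0.45 0 0 0; 0 0 0.25 -0.6 0 0 0; 0 0 0.4 -0.7 0 0 0; 0 0 0.55 -0.7 0 0 0; 0 -0.1 0.7 -0.7 0 0 0; 0 -0.2 0.7 -0.7 0 0 0; 0 -0.2 0.7 -0.7 0 0 0; 0 -0.2 0.7 -0.7 0 0 0; 0 -0.2 0.7 -0.7 0 0 0"}}

```text
time: 12.72
tool_pos: [0.5614, -0.3568, 0.2235]
ee_rot: [-3.141, -0.001, 0.083]
wrist_force: [-0.3, 0.0, 0.0]
width: 0.0002
```

```bash
python3 -c "
from h import *
go((-60,-230,200))
s=vision.snapshot('scene');cv2.imwrite('pics/s11f.png',s['image'][:,:,::-1]);cv2.imwrite('pics/s11.png',cv2.resize(s['image'][170:310,220:400,::-1],(720,560),interpolation=cv2.INTER_CUBIC))
s=vision.snapshot('top');cv2.imwrite('pics/t11.png',s['image'][:,:,::-1])
import cv2
# bar corner predictions for lever 0 and .1 in zoom px
p=np.load('p.npy')
for a in (0,.1,.2):
  t=a-np.pi/4
  print(a,[((proj('scene',u2w(p,(x,-135-120*np.cos(t),130+120*np.sin(t))))[0]-[220,170])*4).round() for x in (-102,-14)])
a=cv2.imread('pics/scene0.png').astype(int);b=cv2.imread('pics/s11f.png').astype(int)
"
```

```text
tcp [ 0.561 -0.357  0.224] unit [-109.3 -397.2  223.5] rot [-3.141e+00 -1.000e-03  8.300e-02] F [-0.3  0.   0. ]
turn [-0.     -0.0002 -0.0001]
(-60, -230, 200) [ 0.197 -0.669  0.094]
0 [array([ 67., 367.]), array([165., 418.])]
0.1 [array([ 59., 364.]), array([157., 415.])]
0.2 [array([ 51., 358.]), array([150., 409.])]
```

View pics/s11.png

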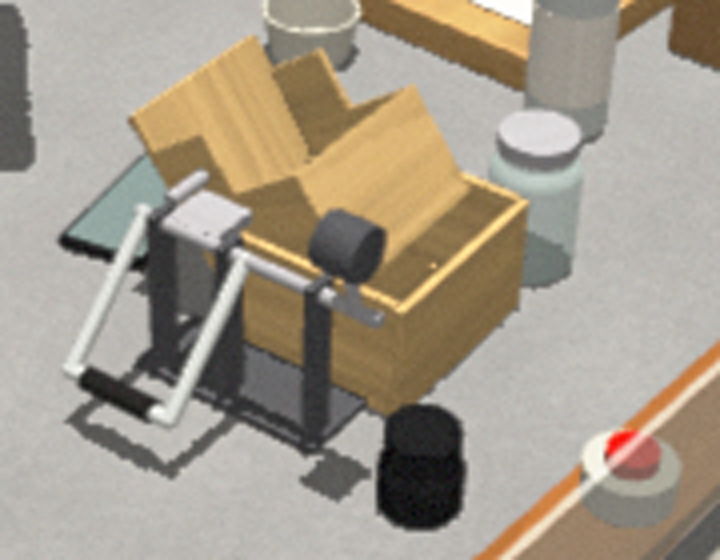

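View pics/t11.png

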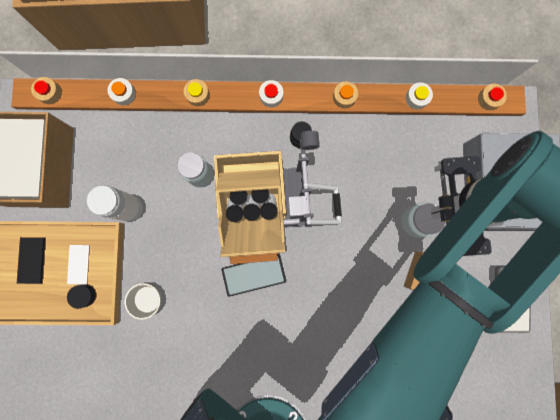

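The lever corners at (72,370) and (168,415) match the starting (fully down) picture. The bin is open with its pin beyond the tongue, the bystanders haven't moved, and the arm is clear of everything. Handing in.

```bash
python3 -c "
from h import *
print(robot.close_job(), get_obs()['time'])"
```

```text
the job is handed in; nothing more can be done
the job is handed in; nothing more can be done
```

I hooked the lever up with the shut fingers and tipped the bin forward from behind its front panel. I then pressed the lever back down, withdrew and handed in the job about 13 s into the 54 s limit; no verdict was reported.

- **Bin:** before I withdrew the fingers, the panel corners matched a tilt of about 0.62–0.64 rad. In the last scene picture the bin still stood open, with its pin on the far side of the tongue.
- **Lever:** the bar corners sit on the same pixels as in the starting, fully down picture. It had also stopped firmly under a press of about 18 N upward force at the wrist, and I relaxed that press before withdrawing.
- **Bystanders:** those visible at the end stood where they started. The arm partly hid jar_wide and the carton in the last top view, but it passed well above both.
- **Robot:** the fingers were about 22 cm above the counter and clear of the unit, with no wrist force.

None of the checks failed or disagreed.

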